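# Gauge the guide sleeves and sort them

### The job

Gauge the three bronze guide sleeves that stand among the other parts on the blue-grey rubber mat: slide each one straight down over the steel gauge pin as far as it will go, without forcing it. A sleeve that goes right down to the shoulder is good, so stand it gently upright in the shallow grey tray; one that binds at the tip of the pin is a reject, so drop it in the red box. Put each sleeve away before you take the next, and leave everything else on the bench undisturbed.

Things in the scene. Friction and masses are not known exactly. Their poses are not given: they have to be found in the camera images.
- sleeve_a: bronze valve-guide sleeve, a plain tube 32 mm outside diameter, 42 mm tall, about 0.2 kg, about 14 mm bore to the eye, standing upright on the blue-grey rubber mat; origin at the centre of its lower end, z along its axis. The three sleeves look alike and only the gauge tells which are good: no reading or picture shows it, and how many are tight is not known beforehand
- sleeve_b: bronze valve-guide sleeve, a plain tube 32 mm outside diameter, 42 mm tall, about 0.2 kg, about 14 mm bore to the eye, standing upright on the blue-grey rubber mat; origin at the centre of its lower end, z along its axis. The three sleeves look alike and only the gauge tells which are good: no reading or picture shows it, and how many are tight is not known beforehand
- sleeve_c: bronze valve-guide sleeve, a plain tube 32 mm outside diameter, 42 mm tall, about 0.2 kg, about 14 mm bore to the eye, standing upright on the blue-grey rubber mat; origin at the centre of its lower end, z along its axis. The three sleeves look alike and only the gauge tells which are good: no reading or picture shows it, and how many are tight is not known beforehand
- gauge: fixed bench plug gauge: dark steel block 84 x 84 x 22 mm, a bright round shoulder on it 40 mm across and 8 mm high, and from the shoulder an upright steel pin 12 mm in diameter and 38 mm high whose top 4 mm taper to a flat 8 mm across. Origin at the centre of the block's underside, z up along the pin
- gauge_seat (a point): point on the pin's axis at the top face of the shoulder, 30 mm over the bench: where the lower end of a good sleeve comes to rest. A good sleeve slides freely down the pin (it may be up to 2.5 mm off the axis on any side) and only rubs a little on the way
- gauge_tip (a point): centre of the pin's top end, 68 mm over the bench; a tight sleeve stops here, its lower end within about 2 mm of this height
- good_tray: fixed shallow grey tray lined dark green, for good sleeves, 110 mm (its x) by 150 mm (its y), 10 mm high, walls and floor 4 mm thick, so its floor is 4 mm over the bench; origin at the centre of its underside
- reject_box: fixed red open box for rejects, 110 mm (its x) by 150 mm (its y), 60 mm high, walls and floor 4 mm thick; origin at the centre of its underside
- mat: fixed blue-grey rubber mat 200 mm (its x) by 270 mm (its y), 3 mm thick, carrying the sleeves, the small lapping ring, the spacer and the clamp, in any order; origin at the centre of its underside
- spacer: knurled brass spacer, 32 mm diameter, 30 mm tall, yellower and lower than the sleeves, standing on the mat (loose, not part of the job, leave it where it is; origin at the centre of its underside)
- lap_ring_small: steel lapping ring lying flat on the mat, 56 mm outside diameter, 16 mm high (loose, not part of the job, leave it where it is; origin at the centre of its underside)
- reed_clamp: yellow polymer reed clamp lying on the mat, 58 mm (its x) by 20 mm by 12 mm high (loose, not part of the job, leave it where it is; origin at the centre of its underside)
- oil_bottle: white oil bottle with black cap, 54 mm diameter, 150 mm tall, standing between mat and gauge (loose, not part of the job, leave it where it is; origin at the centre of its underside)
- valve_plate: polished round suction valve plate with dark port slots, 104 mm diameter, 8 mm thick, lying at the back left (loose, not part of the job, leave it where it is; origin at the centre of its underside)
- lap_ring_big: steel lapping ring lying flat at the back right, 76 mm outside diameter, 22 mm high (loose, not part of the job, leave it where it is; origin at the centre of its underside)
- comparator: dial comparator stand, base 90 x 90 mm, 210 mm tall, nothing of it overhanging the base, 1.8 kg, standing at the back, 0.1 m or more beyond the gauge (loose, not part of the job, leave it where it is; origin at the centre of its underside)
There are look-alikes about, which are no part of the job. There is more than one size of the good_tray; the job needs the largest. What is shaped like the sleeve_b but green is not meant.

How it is judged:
On the way, in this order (a step that is already met when the one before it is completed fails the run):
1. the first sleeve has been gauged (a good one right down on the shoulder, a tight one set on the tip) (((horizontal distance between sleeve_a and gauge_seat below 0.004 m and z of sleeve_a in the frame of gauge_seat below 0.005 m and angle between the z axis of sleeve_a and the z axis of gauge_seat, either way round below 0.12 rad) or (horizontal distance between sleeve_b and gauge_tip below 0.0045 m and z of sleeve_b in the frame of gauge_tip between -0.012 and 0.004 m and angle between the z axis of sleeve_b and the z axis of gauge_tip, either way round below 0.2 rad and contact force between sleeve_b and gauge above 0.8 N) or (horizontal distance between sleeve_c and gauge_seat below 0.004 m and z of sleeve_c in the frame of gauge_seat below 0.005 m and angle between the z axis of sleeve_c and the z axis of gauge_seat, either way round below 0.12 rad))), for 0.1 s.
2. with one sleeve put away where it belongs, another has been gauged ((((horizontal distance between sleeve_a and gauge_seat below 0.004 m and z of sleeve_a in the frame of gauge_seat below 0.005 m and angle between the z axis of sleeve_a and the z axis of gauge_seat, either way round below 0.12 rad) and ((x of sleeve_b in the frame of reject_box between -0.053 and 0.053 m and y of sleeve_b in the frame of reject_box between -0.073 and 0.073 m and z of sleeve_b in the frame of reject_box below 0.048 m) or (x of sleeve_c in the frame of good_tray between -0.05 and 0.05 m and y of sleeve_c in the frame of good_tray between -0.07 and 0.07 m and z of sleeve_c in the frame of good_tray below 0.012 m and angle between the z axis of sleeve_c and the z axis of good_tray, either way round below 0.15 rad))) or ((horizontal distance between sleeve_b and gauge_tip below 0.0045 m and z of sleeve_b in the frame of gauge_tip between -0.012 and 0.004 m and angle between the z axis of sleeve_b and the z axis of gauge_tip, either way round below 0.2 rad and contact force between sleeve_b and gauge above 0.8 N) and ((x of sleeve_a in the frame of good_tray between -0.05 and 0.05 m and y of sleeve_a in the frame of good_tray between -0.07 and 0.07 m and z of sleeve_a in the frame of good_tray below 0.012 m and angle between the z axis of sleeve_a and the z axis of good_tray, either way round below 0.15 rad) or (x of sleeve_c in the frame of good_tray between -0.05 and 0.05 m and y of sleeve_c in the frame of good_tray between -0.07 and 0.07 m and z of sleeve_c in the frame of good_tray below 0.012 m and angle between the z axis of sleeve_c and the z axis of good_tray, either way round below 0.15 rad))) or ((horizontal distance between sleeve_c and gauge_seat below 0.004 m and z of sleeve_c in the frame of gauge_seat below 0.005 m and angle between the z axis of sleeve_c and the z axis of gauge_seat, either way round below 0.12 rad) and ((x of sleeve_a in the frame of good_tray between -0.05 and 0.05 m and y of sleeve_a in the frame of good_tray between -0.07 and 0.07 m and z of sleeve_a in the frame of good_tray below 0.012 m and angle between the z axis of sleeve_a and the z axis of good_tray, either way round below 0.15 rad) or (x of sleeve_b in the frame of reject_box between -0.053 and 0.053 m and y of sleeve_b in the frame of reject_box between -0.073 and 0.073 m and z of sleeve_b in the frame of reject_box below 0.048 m))))), for 0.1 s.
3. with two sleeves put away where they belong, the last has been gauged ((((horizontal distance between sleeve_a and gauge_seat below 0.004 m and z of sleeve_a in the frame of gauge_seat below 0.005 m and angle between the z axis of sleeve_a and the z axis of gauge_seat, either way round below 0.12 rad) and (x of sleeve_b in the frame of reject_box between -0.053 and 0.053 m and y of sleeve_b in the frame of reject_box between -0.073 and 0.073 m and z of sleeve_b in the frame of reject_box below 0.048 m) and (x of sleeve_c in the frame of good_tray between -0.05 and 0.05 m and y of sleeve_c in the frame of good_tray between -0.07 and 0.07 m and z of sleeve_c in the frame of good_tray below 0.012 m and angle between the z axis of sleeve_c and the z axis of good_tray, either way round below 0.15 rad)) or ((horizontal distance between sleeve_b and gauge_tip below 0.0045 m and z of sleeve_b in the frame of gauge_tip between -0.012 and 0.004 m and angle between the z axis of sleeve_b and the z axis of gauge_tip, either way round below 0.2 rad and contact force between sleeve_b and gauge above 0.8 N) and (x of sleeve_a in the frame of good_tray between -0.05 and 0.05 m and y of sleeve_a in the frame of good_tray between -0.07 and 0.07 m and z of sleeve_a in the frame of good_tray below 0.012 m and angle between the z axis of sleeve_a and the z axis of good_tray, either way round below 0.15 rad) and (x of sleeve_c in the frame of good_tray between -0.05 and 0.05 m and y of sleeve_c in the frame of good_tray between -0.07 and 0.07 m and z of sleeve_c in the frame of good_tray below 0.012 m and angle between the z axis of sleeve_c and the z axis of good_tray, either way round below 0.15 rad)) or ((horizontal distance between sleeve_c and gauge_seat below 0.004 m and z of sleeve_c in the frame of gauge_seat below 0.005 m and angle between the z axis of sleeve_c and the z axis of gauge_seat, either way round below 0.12 rad) and (x of sleeve_a in the frame of good_tray between -0.05 and 0.05 m and y of sleeve_a in the frame of good_tray between -0.07 and 0.07 m and z of sleeve_a in the frame of good_tray below 0.012 m and angle between the z axis of sleeve_a and the z axis of good_tray, either way round below 0.15 rad) and (x of sleeve_b in the frame of reject_box between -0.053 and 0.053 m and y of sleeve_b in the frame of reject_box between -0.073 and 0.073 m and z of sleeve_b in the frame of reject_box below 0.048 m)))), for 0.1 s.
At the end, for the whole second after the job is handed in: Every sleeve that slid right down the gauge pin stands still and upright (within about 8 degrees) on the floor of the grey tray, every sleeve that bound at the tip lies inside the red reject box below its rim (x of sleeve_a in the frame of good_tray between -0.05 and 0.05 m and y of sleeve_a in the frame of good_tray between -0.07 and 0.07 m and z of each of sleeve_a, sleeve_c in the frame of good_tray below 0.012 m and angle between the z axis of each of sleeve_a, sleeve_c and the z axis of good_tray, either way round below 0.15 rad and x of sleeve_b in the frame of reject_box between -0.053 and 0.053 m and y of sleeve_b in the frame of reject_box between -0.073 and 0.073 m and z of sleeve_b in the frame of reject_box below 0.048 m and x of sleeve_c in the frame of good_tray between -0.05 and 0.05 m and y of sleeve_c in the frame of good_tray between -0.07 and 0.07 m and linear speed of each of sleeve_a, sleeve_c below 0.02 m/s); the robot touches nothing.
It fails at once if a sleeve is forced on the gauge (over 60 N) (contact force between any of sleeve_a, sleeve_b, sleeve_c and gauge above 60 N).
It fails at once if a good sleeve is dropped into the tray (reaches it faster than 0.6 m/s) ((x of sleeve_a in the frame of good_tray between -0.05 and 0.05 m and y of sleeve_a in the frame of good_tray between -0.07 and 0.07 m and z of sleeve_a in the frame of good_tray below 0.018 m and linear speed of sleeve_a above 0.6 m/s) or (x of sleeve_c in the frame of good_tray between -0.05 and 0.05 m and y of sleeve_c in the frame of good_tray between -0.07 and 0.07 m and z of sleeve_c in the frame of good_tray below 0.018 m and linear speed of sleeve_c above 0.6 m/s)).
It fails at once if another thing on the bench is shifted by more than 15 mm or tipped (distance of any of spacer, lap_ring_small, reed_clamp, oil_bottle, valve_plate, lap_ring_big, comparator from where it was at the start of the episode above 0.015 m or angle between any of spacer, lap_ring_small, reed_clamp, oil_bottle, valve_plate, lap_ring_big, comparator's own z axis and vertical above 0.3 rad).
It also fails if it takes over 72 s, if anything falls off the work surface, if the arm or the gripper's body presses on something with over 40 N, if the wrist force passes 120 N, or if a joint passes its speed limit or range.

### The arm

A 6-joint arm with a two-finger parallel gripper is mounted at the origin on the work surface. World frame = base frame: x ahead of the robot, y to its left, z up, the work surface at z = 0. Lengths are in m, angles in rad, forces in N, time in s.
With the tool pointing down it reaches from about 0.4 to 0.825 m from the base axis. Payload 7 kg.
Tool frame: the origin (TCP) lies between the finger pads; the fingertips stand 25 mm ahead of it and the grasp point (between the pads) lies 6 mm ahead of it (arm.tip_extent is the z of the fingertips in the tool frame, in m); z points along the fingers, x is the direction in which the jaws open and shut, and the axes are right-handed (so a half turn about z gives the same grasp; the last joint's range is limited). The gripper opens to 88 mm and grips with 3 to 60 N. Pads are 19 mm wide; open, the fingers measure 130 mm over their backs; the gripper's body (78 mm by 193 mm) begins 47 mm behind the grasp point.
Start: joints at [1.46, 0.359, 0.012, 0, -1.224, -0.288], TCP at [0.262, 0.622, 0.221] pointing down, gripper open.
Joint ranges: [-3.07, 3.07], [-1.43, 2.12], [-1.02, 1.25], [-3.03, 1.67], [-3.05, -0], [-3.03, 3.03]. Speed limits (rad/s): [2.39, 2.39, 3.01, 3.14, 3.14, 3.14].

### API

Orientations are given as [roll, pitch, yaw] about the fixed x, y, z axes, in that order (R = Rz(yaw) Ry(pitch) Rx(roll)).
In Python, from station import monitor, grab_frame, job_done, arm gives the robot as it stands.
- The arm moves only by the shell command python3 -m jog 'ROWS' [FORCE]. ROWS is JSON, a list that holds one entry, the list of rows, each a list of 7 numbers: the shift along the world's x, y, z in m, then the turn, a rotation vector about the world's x, y, z in rad, then the opening, from 0 (shut) to 1 (fully open). In form: [[[dx, dy, dz, ax, ay, az, claw], ...]]. A call has 1 to 20 rows; each row shifts and turns the commanded pose from where the row before left it; what a row does not reach is not made up. A row lasts 1/8 s, in which the tool goes at most 62.5 mm and 10.7 degrees, less where a joint would pass 70% of its speed; a pose out of reach is approached as far as the arm can. A call is refused whole if a number of a shift passes 0.0625 or a number of a turn 0.188, either way. A call with a gripper value outside its range is refused whole. The fingers move at their own pace and stop on an object; FORCE is the grip in N (left out, the last holds). Time passes only in rows, so rows that do not move let the fingers close. It gives the time, the measured TCP pose, the force and the opening at its end, in the units of the state.
- monitor.get_state(): the state, without advancing time (a new reading comes with each control period).
- grab_frame(name): name is "side" or "top" or "wrist"; returns a dict with "pixels" (400x640x3 uint8, red, green, blue), "K" (3x3 intrinsics, pixels), "view" (4x4, takes a point from world to camera coordinates); the wrist camera has in their place "hand_eye" (4x4, takes a point from camera to tool coordinates, whose origin is the TCP and whose axes are the tool frame's). Camera axes: x right, y down, z forward; pixel columns grow to the right and rows downward; lengths in m; the calibration is good to about 2 mm. A picture is of the moment at which its call begins: read the wrist's pose just before it. There is no depth.
- job_done(): hands the job in, once; it reports no verdict.
The state is a dict: "t": time; "q": joint angles; "qd": joint speeds; "joint_efforts": joint torques, N m; "eef_pos": TCP position; "ee_rot": TCP orientation; "force": force on the tool from outside, world axes, zero at the start; "moment": the same for the moment, N m; "width": finger opening in m.
Only numpy, scipy, OpenCV 4.12 (cv2) and the standard library are available. Lean on these libraries where they do the work, as an engineer would, in place of code of your own. Each camera call takes 0.05 s, during which the arm holds its last target.

## Working session

There is one attempt and no reset: what is moved stays moved. The work goes in short steps, Python scripts to look and compute and a shell command to move; the robot and the scene stay as the last step left them, time stands still between calls to the robot, and variables do not carry over. Pictures are saved under pics/ and viewed, and the job is handed in when it is done.

```bash
ls; mkdir -p pics; python3 - <<'E'
from station import monitor, grab_frame, arm
import cv2
s=monitor.get_state()
for k,v in s.items(): print(k,v)
print(arm, getattr(arm,'tip_extent',None))
for n in("side","top","wrist"):
    f=grab_frame(n); cv2.imwrite(f"pics/{n}0.png",f["pixels"][:,:,::-1]); print(n,f["K"].tolist(),f.get("view",f.get("hand_eye")).tolist())
E
```

```text
pics
t 0.0
q [ 1.46007254e+00  3.59387932e-01  1.10596653e-02 -3.73561181e-04
 -1.22412047e+00 -2.88090979e-01]
qd [ 1.36153279e-03 -2.74228298e-04  8.86086756e-04  2.55864369e-06
  9.18416012e-04  3.25060687e-04]
joint_efforts [ 7.34117912e-04 -5.82710373e+01  2.93064415e+01  6.99800581e+00
  6.95346709e-03 -1.59070282e-04]
eef_pos [0.26194833 0.62154423 0.21961817]
ee_rot [-3.14145982e+00 -1.68409759e-03 -1.96973842e+00]
force [ 0.30999128 -0.12699512  0.49296209]
moment [-0.04433582 -0.00301795  0.01445949]
width 0.08751901494846087
<Robot object at 0x7f5e26003a10> 0.025
side [[371.8671270680992, 0.0, 315.7743963157362], [0.0, 371.8671270680992, 198.14653940707922], [0.0, 0.0, 1.0]] [[-0.9985772032084048, -0.05142248997495576, 0.014117250343301803, 0.49356607618426585], [-0.04778884112240589, 0.7455104439475523, -0.6647784628199838, 0.10570165313817585], [0.023660006269173434, -0.6645072651897033, -0.746907155283335, 1.036192646903501], [0.0, 0.0, 0.0, 1.0]]
top [[408.98681773922317, 0.0, 320.20864207083457], [0.0, 408.98681773922317, 200.24159333365975], [0.0, 0.0, 1.0]] [[0.020960333998006668, -0.99972111621494, 0.01087907131360706, -0.045421380609936675], [-0.9989841199686706, -0.021376583495473906, -0.03967076667373762, 0.5141666778560947], [0.03989226051645996, -0.01003650696286163, -0.9991535798258804, 1.2327360882063], [0.0, 0.0, 0.0, 1.0]]
wrist [[309.2646848083955, 0.0, 322.36331794864844], [0.0, 309.2646848083955, 200.66408597191827], [0.0, 0.0, 1.0]] [[0.999999475518058, -0.0010097665511460254, -0.0001712749840289923, -3.203349042968373e-05], [0.001013558320493632, 0.9516515184860501, 0.30717805921439983, -0.08329598715357316], [-0.0001471840308107672, -0.30717807170224004, 0.9516520428193037, -0.16556006823973907], [0.0, 0.0, 0.0, 1.0]]
```

View pics/top0.png

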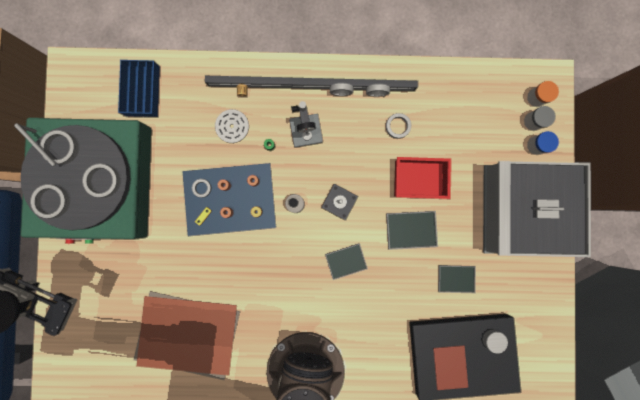

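View pics/side0.png

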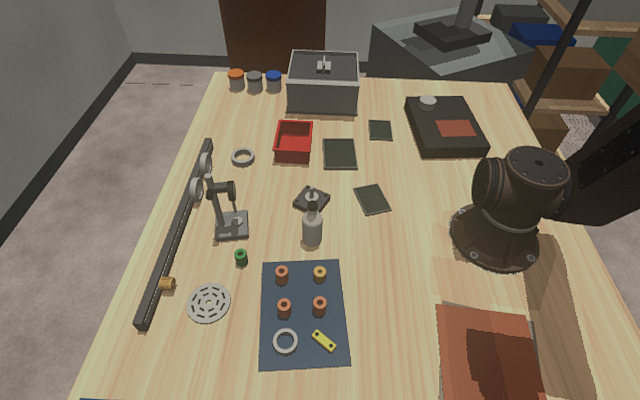

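View pics/wrist0.png

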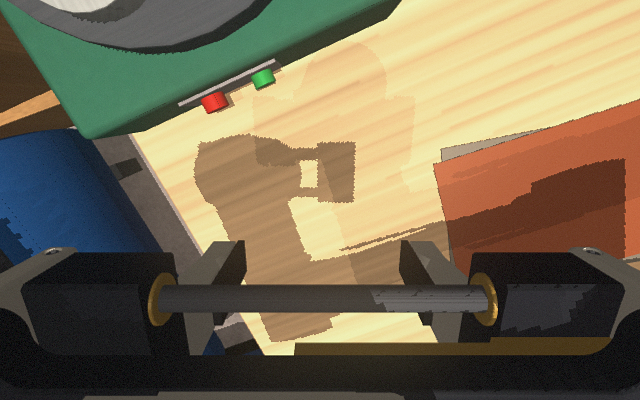

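The top view shows three bronze sleeves at about (223,184), (252,180) and (226,212).

Things that could be mistaken for a target:
- **Sleeves:** brass spacer (256,211), green sleeve (269,145), brass piece on the rail (242,90).
- **Trays:** the candidates are (412,229), (346,260) and (457,278). The first looks largest.

The gauge is at (340,201), the bottle at (293,203) and the red box at (422,178). Next I'll measure them.

```bash
cat > h.py <<'E'
import numpy as np,cv2
from station import monitor, grab_frame
from scipy.spatial.transform import Rotation as R
def cam(n):
    if n=="wrist":
        s=monitor.get_state(); f=grab_frame(n)
        T=np.eye(4);T[:3,:3]=R.from_euler('xyz',s["ee_rot"]).as_matrix();T[:3,3]=s["eef_pos"]
        C=T@np.array(f["hand_eye"])
    else:
        f=grab_frame(n); C=np.linalg.inv(np.array(f["view"]))
    return np.array(f["pixels"]),np.array(f["K"]),C
def ray(K,C,uv,z):
    d=C[:3,:3]@np.linalg.solve(K,[uv[0],uv[1],1.]); o=C[:3,3]
    return o+d*(z-o[2])/d[2]
def tri(a,b):
    A=np.zeros((3,3));y=np.zeros(3)
    ds=[]
    for K,C,uv in(a,b):
        d=C[:3,:3]@np.linalg.solve(K,[uv[0],uv[1],1.]);d/=np.linalg.norm(d);P=np.eye(3)-np.outer(d,d);A+=P;y+=P@C[:3,3];ds.append((P,C[:3,3]))
    p=np.linalg.solve(A,y); return p,[np.linalg.norm(P@(p-o)) for P,o in ds]
def proj(K,C,p):
    q=np.linalg.inv(C)@np.append(p,1); q=K@q[:3]; return q[:2]/q[2]
def blobs(m,amin=20):
    n,l,st,ce=cv2.connectedComponentsWithStats(m.astype(np.uint8))
    return [(ce[i],st[i],l==i) for i in range(1,n) if st[i][4]>=amin]
E
python3 - <<'E'
from h import *
im,K,C=cam("top"); hsv=cv2.cvtColor(im,cv2.COLOR_RGB2HSV)
for p in [(223,178),(217,184),(252,186),(256,205),(226,218),(410,225),(346,260),(457,278),(335,195),(397,180),(202,215)]: print(p,hsv[p[1],p[0]],im[p[1],p[0]])
for nm,im_ in(("top",im),("side",cam("side")[0])):
    c=im_[155:245,175:365] if nm=="top" else im_[180:370,250:440]
    cv2.imwrite(f"pics/crop_{nm}.png",cv2.resize(c[:,:,::-1],None,fx=4 if nm=="top" else 3,fy=4 if nm=="top" else 3,interpolation=cv2.INTER_CUBIC))
E
```

```text
(223, 178) [107  49 109] [ 88  97 109]
(217, 184) [  5  44 134] [134 115 111]
(252, 186) [131  21  97] [92 89 97]
(256, 205) [103  44 109] [ 90 101 109]
(226, 218) [124  18 101] [ 95  94 101]
(410, 225) [70 28 83] [74 83 77]
(346, 260) [73 26 87] [78 87 82]
(457, 278) [73 31 75] [66 75 70]
(335, 195) [ 0  5 93] [93 91 91]
(397, 180) [  0 171 194] [194  66  64]
(202, 215) [ 30 134 208] [207 208  99]
```

View pics/crop_top.png

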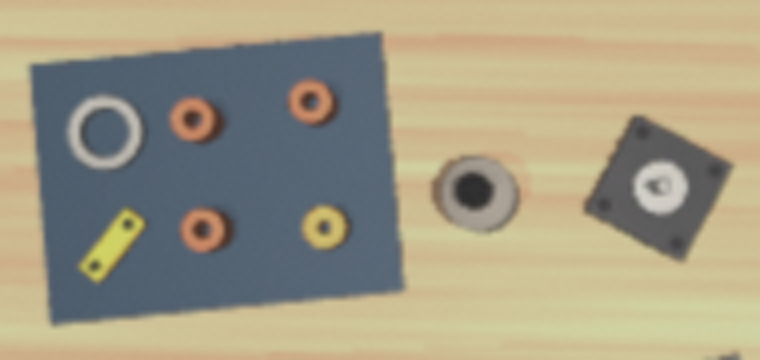

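View pics/crop_side.png

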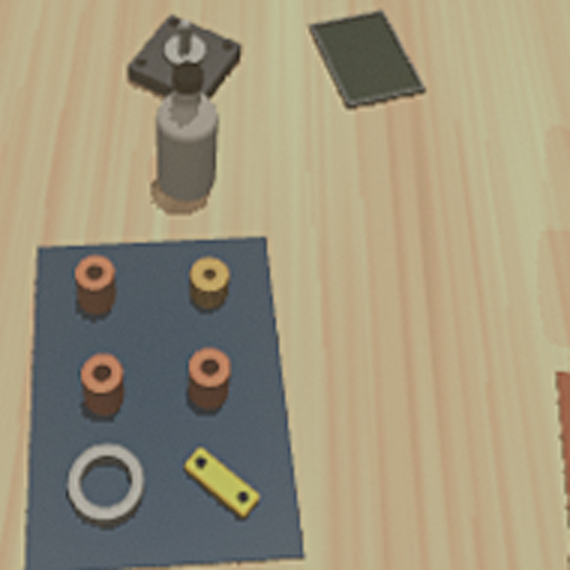

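The close crops confirm three orange-bronze sleeves. The yellower, lower one is the spacer, at the near right of the mat (top view). Now positions.

```bash
python3 - <<'E'
from h import *
S=4
for nm in("top","side"):
    im,K,C=cam(nm); K2=K.copy()
    big=cv2.resize(im,None,fx=S,fy=S,interpolation=cv2.INTER_CUBIC)
    hsv=cv2.cvtColor(big,cv2.COLOR_RGB2HSV); H,Sa,V=[hsv[...,i].astype(int) for i in range(3)]
    r=((H<13)|(H>172))&(Sa>75)&(V>150)
    roi=np.zeros_like(r)
    if nm=="top": roi[160*S:235*S,185*S:275*S]=1
    else: roi[258*S:345*S,262*S:340*S]=1
    for c,st,m in blobs(r&roi,150):
        cnt=max(cv2.findContours(m.astype(np.uint8),cv2.RETR_EXTERNAL,cv2.CHAIN_APPROX_NONE)[0],key=len)
        e=cv2.fitEllipse(cv2.convexHull(cnt)); uv=((np.array(e[0])+.5)/S-.5)
        p=ray(K,C,uv,.045); print(nm,"sleeve",uv.round(1),np.array(e[1]).round(1)/S,st[4],p.round(4))
    if nm=="top":
        def rect(mask,lab,z):
            for c,st,m in blobs(mask,3000):
                cnt=max(cv2.findContours(m.astype(np.uint8),cv2.RETR_EXTERNAL,cv2.CHAIN_APPROX_NONE)[0],key=len)
                b=cv2.boxPoints(cv2.minAreaRect(cnt)); q=np.array([ray(K,C,(x+.5)/S-.5,z) for x in b])
                d=q[1]-q[0];d2=q[2]-q[1]; print(lab,q.mean(0).round(4),"sides",np.linalg.norm(d).round(3),np.linalg.norm(d2).round(3),"ang",np.arctan2(d[1],d[0]).round(3),((c+.5)/S).round(0))
        g=np.zeros_like(r); g[205*S:300*S,320*S:480*S]=1
        rect((V<125)&g&(H>40)&(H<100),"tray",.01)
        g[:]=0;g[150*S:205*S,385*S:460*S]=1
        rect(((H<8)|(H>172))&(Sa>150)&g,"box",.06)
        g[:]=0;g[180*S:222*S,318*S:362*S]=1
        rect((V<125)&g&(Sa<60),"gaugeblock",.022)
        g[:]=0;g[190*S:212*S,328*S:352*S]=1
        for c,st,m in blobs((V>150)&(Sa<45)&g,300):
            cnt=max(cv2.findContours(m.astype(np.uint8),cv2.RETR_EXTERNAL,cv2.CHAIN_APPROX_NONE)[0],key=len)
            e=cv2.fitEllipse(cnt); uv=(np.array(e[0])+.5)/S-.5; print("shoulder",uv,np.array(e[1])/S,ray(K,C,uv,.03).round(4))
        for n,uv,z in(("bottlecap",(293,203),.15),("spacer",(256,211.7),.033),("green",(269,145),.03)): print(n,ray(K,C,uv,z).round(3))
E
```

```text
top sleeve [252.1 179.8] [10.2   10.325] 1035 [0.5697 0.1685 0.045 ]
top sleeve [222.5 184.3] [10.2   10.375] 1054 [0.5545 0.2551 0.045 ]
top sleeve [225.1 212. ] [10.225 10.3  ] 1044 [0.4729 0.2451 0.045 ]
tray [ 0.4319 -0.3138  0.01  ] sides 0.144 0.103 ang -1.493 [412. 230.]
tray [ 0.3327 -0.1155  0.01  ] sides 0.104 0.075 ang -1.242 [346. 262.]
tray [ 0.2865 -0.4515  0.01  ] sides 0.075 0.105 ang -0.007 [457. 279.]
box [ 0.5865 -0.3321  0.06  ] sides 0.118 0.163 ang -0.013 [423. 178.]
gaugeblock [ 0.5117 -0.0917  0.022 ] sides 0.083 0.083 ang -0.474 [340. 202.]
shoulder [339.67825317 201.3722229 ] [12.72801971 12.95271587] [ 0.5121 -0.0927  0.03  ]
bottlecap [0.5  0.04 0.15]
spacer [0.476 0.156 0.033]
green [0.677 0.123 0.03 ]
side sleeve [281.1 270.4] [10.925 12.6  ] 1323 [0.5705 0.1701 0.045 ]
side sleeve [319.4 302. ] [12.4 13.4] 1596 [0.4739 0.247  0.045 ]
side sleeve [283.5 304. ] [12.375 13.375] 1556 [0.5552 0.2567 0.045 ]
```

```bash
python3 -m jog '[[[0.031,-0.045,-0.002,0,0,-0.117,0.55],[0.031,-0.045,-0.002,0,0,-0.117,0.55],[0.031,-0.045,-0.002,0,0,-0.117,0.55],[0.031,-0.045,-0.002,0,0,-0.117,0.55],[0.031,-0.045,-0.002,0,0,-0.117,0.55],[0.031,-0.045,-0.002,0,0,-0.117,0.55],[0.031,-0.045,-0.002,0,0,-0.117,0.55],[0.031,-0.045,-0.002,0,0,-0.117,0.55],[0.031,-0.045,-0.002,0,0,-0.117,0.55],[0.029,-0.047,-0.002,0,0,-0.117,0.55],[0,0,0,0,0,0,0.55],[0,0,0,0,0,0,0.55]]]' 15
cat > look.py <<'E'
from h import *; import sys
im,K,C=cam("wrist"); s=monitor.get_state(); print(s["t"],s["eef_pos"].round(4) if hasattr(s["eef_pos"],'round') else s["eef_pos"],s["ee_rot"],s["width"])
cv2.imwrite(f"pics/{sys.argv[1]}.png",im[:,:,::-1])
hsv=cv2.cvtColor(im,cv2.COLOR_RGB2HSV); H,Sa,V=[hsv[...,i].astype(int) for i in range(3)]
r=((H<13)|(H>172))&(Sa>75)&(V>120)
for c,st,m in blobs(r,150):
    cnt=max(cv2.findContours(m.astype(np.uint8),cv2.RETR_EXTERNAL,cv2.CHAIN_APPROX_NONE)[0],key=len)
    print("blob",c.round(1),st.tolist(),"at z.045",ray(K,C,c,.045).round(4))
E
python3 look.py w1
```

```text
t: 1.85
eef_pos: [0.5701, 0.1697, 0.2005]
ee_rot: [-3.142, -0.0, -3.14]
force: [0.0, -0.1, -1.1]
width: 0.0484
1.9 [0.5699 0.1704 0.2006] [ 3.14145346e+00  6.51064610e-07 -3.13886623e+00] 0.048113372004156454
blob [322.9 181.5] [309, 168, 29, 28, 495] at z.045 [0.5693 0.1683 0.045 ]
blob [409.2 244.7] [396, 235, 26, 25, 299] at z.045 [0.4705 0.2426 0.045 ]
blob [336.4 254.8] [324, 244, 26, 23, 337] at z.045 [0.5534 0.2556 0.045 ]
```

View pics/w1.png

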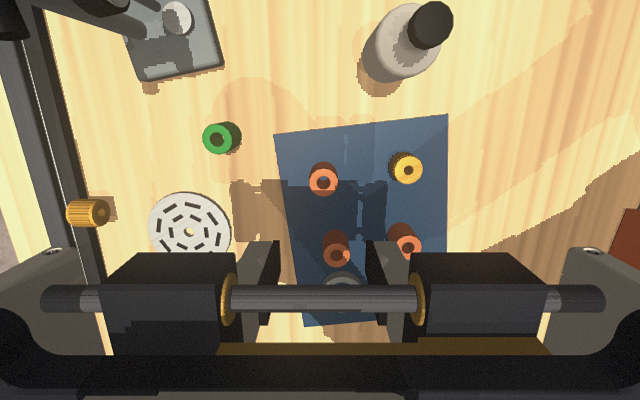

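The wrist view shows the target sleeve centred between the open fingers at (323,181), and it agrees with the other views to about 1.5 mm. I'll go down and grip it.

```bash
python3 -m jog '[[[0,-0.0015,-0.05,0,0,0,0.55],[0,0,-0.05,0,0,0,0.55],[0,0,-0.04,0,0,0,0.55],[0,0,-0.0235,0,0,0,0.55],[0,0,0,0,0,0,0.55],[0,0,0,0,0,0,0],[0,0,0,0,0,0,0],[0,0,0,0,0,0,0],[0,0,0,0,0,0,0]]]' 15; python3 look.py w2
```

```text
t: 3.02
eef_pos: [0.5707, 0.1689, 0.0404]
ee_rot: [3.141, 0.002, -3.139]
force: [-10.9, 2.1, 29.8]
width: 0.0148
3.075 [0.571  0.169  0.0409] [ 3.14054739e+00  2.83885382e-03 -3.13842699e+00] 0.012813417468321407
blob [318.4 251.4] [288, 230, 48, 48, 903] at z.045 [0.5727 0.1681 0.045 ]
```

View pics/w2.png

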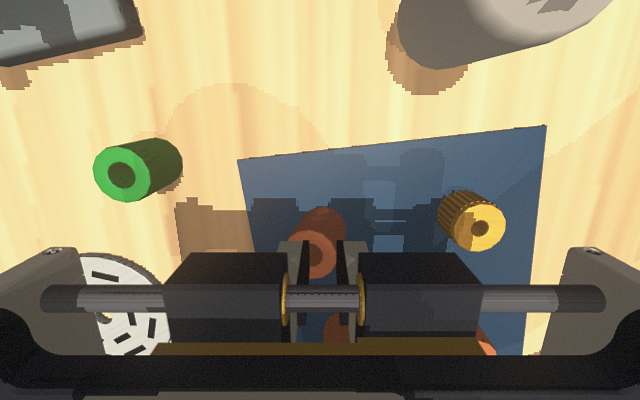

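The fingers closed to 13 mm with 30 N upward, so the 32 mm sleeve isn't gripped cleanly. I'll look closer before moving.

```bash
python3 - <<'E'
from h import *
im,_,_=cam("wrist"); c=im[180:360,220:420]; cv2.imwrite("pics/w3.png",cv2.resize(c[:,:,::-1],None,fx=3,fy=3,interpolation=cv2.INTER_CUBIC))
im,_,_=cam("side"); c=im[190:370,220:400]; cv2.imwrite("pics/s3.png",cv2.resize(c[:,:,::-1],None,fx=3,fy=3,interpolation=cv2.INTER_CUBIC))
s=monitor.get_state();print(s["eef_pos"],s["force"],s["moment"],s["width"])
E
```

```text
[0.57137306 0.16921912 0.04132599] [-9.81199398 -0.54160665 26.79311988] [-0.02363808  3.46904804 -0.0457595 ] 0.011582532843118186
```

View pics/w3.png

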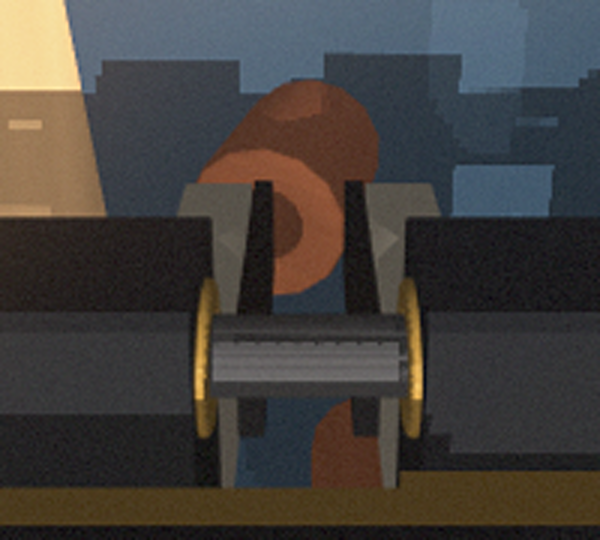

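View pics/s3.png

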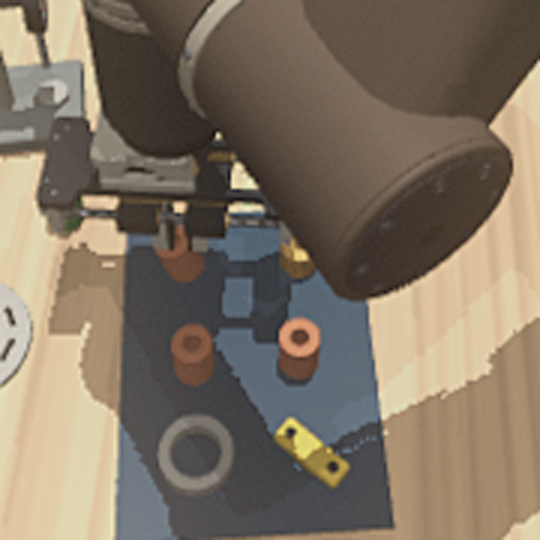

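Both views show the sleeve rocked over under the closing jaws, its top leaning to +x. I'll stop squeezing, open the jaws while rising, and look again.

```bash
python3 -m jog '[[[0,0,0.008,0,0,0,0.55],[0,0,0.008,0,0,0,0.55],[0,0,0.015,0,0,0,0.55],[0,0,0.03,0,0,0,0.55],[0,0,0.05,0,0,0,0.55],[0,0,0.05,0,0,0,0.55],[0,0,0,0,0,0,0.55]]]' 15; python3 look.py w4
```

```text
t: 4.05
eef_pos: [0.5725, 0.1695, 0.2036]
ee_rot: [3.138, 0.008, -3.139]
force: [-0.3, 0.1, -0.6]
width: 0.0482
4.1 [0.5711 0.169  0.2009] [ 3.13900786  0.00400374 -3.13961275] 0.04788549824536259
blob [326.7 180.3] [313, 167, 29, 28, 494] at z.045 [0.5688 0.1682 0.045 ]
blob [410.5 244. ] [398, 234, 26, 25, 352] at z.045 [0.4719 0.2435 0.045 ]
blob [339.6 252.9] [327, 242, 26, 23, 332] at z.045 [0.5533 0.2553 0.045 ]
```

View pics/w4.png

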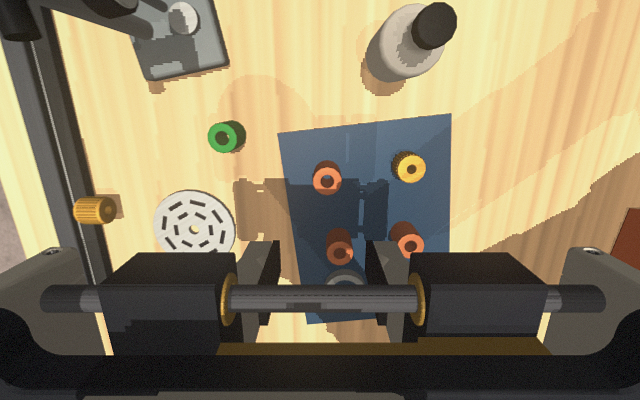

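The sleeve is back upright at the same place, (0.569,0.168). The wrist view suggests the fingertips sit higher than the stated 25 mm ahead of the TCP: in w2 they passed over the sleeve's top. I'll check against the side camera.

```bash
python3 - <<'E'
from h import *
s=monitor.get_state();p=np.array(s["eef_pos"]);print(p,s["q"])
im,K,C=cam("side"); im=im.copy()
for dx in(-.024,.024):
  for tz,col in((-.006,(255,0,0)),(.025,(0,255,0))):
    q=proj(K,C,p+[dx,0,-tz]);print(dx,tz,q)
x0,y0=240,150
c=cv2.resize(im[y0:y0+150,x0:x0+150],None,fx=4,fy=4,interpolation=cv2.INTER_CUBIC).copy()
for dx in(-.024,.024):
  for tz,col in((-.006,(255,0,0)),(.025,(0,255,0))):
    q=(proj(K,C,p+[dx,0,-tz])-[x0,y0]+.5)*4
    cv2.circle(c,(int(q[0]),int(q[1])),4,col,-1)
cv2.imwrite("pics/s5.png",c[:,:,::-1])
E
```

```text
[0.57108323 0.16903903 0.2008955 ] [ 6.15797018e-01  2.39856143e-01 -2.02092450e-01  2.14176341e-04
 -1.12408605e+00 -6.13904005e-01]
-0.024 -0.006 [287.96061986 230.48935376]
-0.024 0.025 [288.55814015 239.07434039]
0.024 -0.006 [265.24892133 229.35362594]
0.024 0.025 [266.49758507 237.95912789]
```

View pics/s5.png

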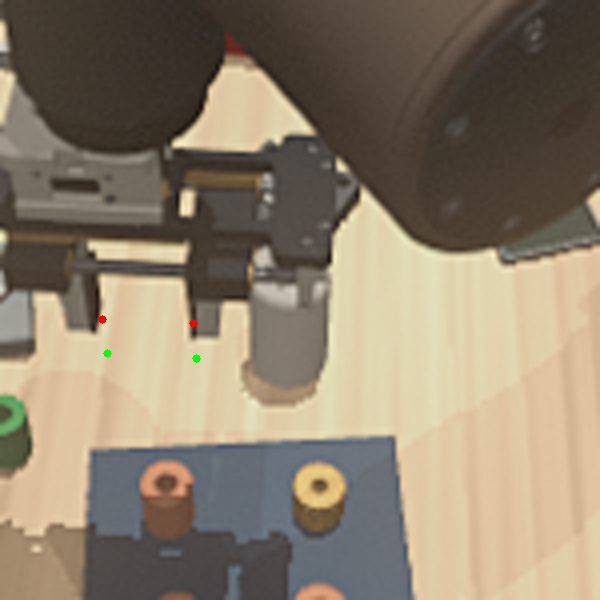

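The side view settles it: the real fingertips are about 25 mm higher than the nominal TCP data implies, level with the reported TCP. That explains the miss. I'll go lower in steps, watching the force.

```bash
python3 -m jog '[[[-0.001,0,-0.05,0,0,0,0.55],[0,0,-0.05,0,0,0,0.55],[0,0,-0.035,0,0,0,0.55],[0,0,-0.012,0,0,0,0.55],[0,0,-0.01,0,0,0,0.55],[0,0,-0.005,0,0,0,0.55],[0,0,0,0,0,0,0.55]]]' 15; python3 - <<'E'
from h import *
im,_,_=cam("side"); c=im[190:310,230:350]; cv2.imwrite("pics/s6.png",cv2.resize(c[:,:,::-1],None,fx=5,fy=5,interpolation=cv2.INTER_CUBIC))
E
```

```text
t: 5.03
eef_pos: [0.5695, 0.1687, 0.0366]
ee_rot: [3.141, 0.001, -3.14]
force: [-0.1, 0.2, 0.9]
width: 0.0483
```

View pics/s6.png

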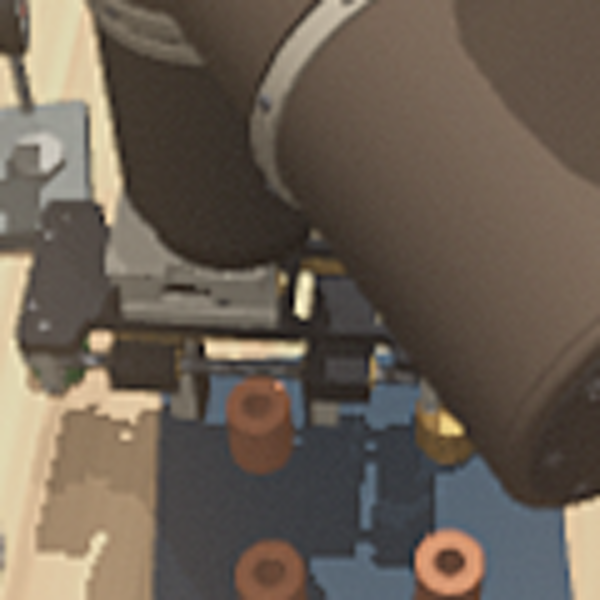

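Tips are only about 4 mm below the sleeve's rim, so the tip is roughly 4 mm above the TCP. I'll go 17 mm lower, then grip.

```bash
python3 -m jog '[[[0,0,-0.006,0,0,0,0.55],[0,0,-0.006,0,0,0,0.55],[0,0,-0.0055,0,0,0,0.55],[0,0,0,0,0,0,0.55]]]' 15; python3 -m jog '[[[0,0,0,0,0,0,0.3],[0,0,0,0,0,0,0.3],[0,0,0,0,0,0,0.3]]]' 15;  python3 look.py w7
```

```text
t: 5.58
eef_pos: [0.5687, 0.1683, 0.0179]
ee_rot: [-3.141, -0.001, -3.14]
force: [-0.8, -0.6, 0.8]
width: 0.0479
t: 5.95
eef_pos: [0.5693, 0.1686, 0.0188]
ee_rot: [3.141, 0.0, -3.14]
force: [1.4, -0.6, 0.4]
width: 0.031
6.0 [0.5693 0.1686 0.0188] [ 3.14137566e+00  4.08736855e-04 -3.13956552e+00] 0.0314405371899889
blob [322.5 264.9] [293, 247, 60, 37, 1253] at z.045 [0.5689 0.1643 0.045 ]
```

View pics/w7.png

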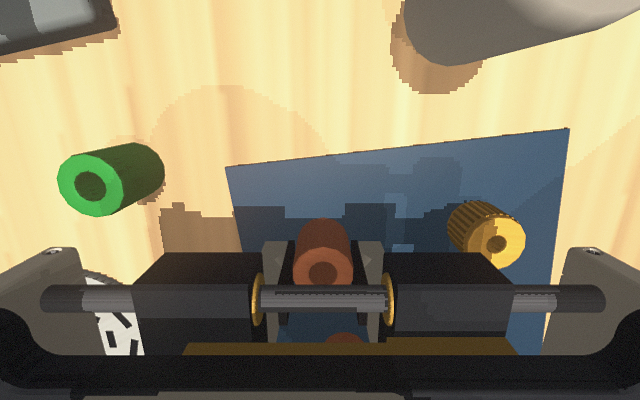

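The sleeve is gripped upright between the pads (width 31 mm, ring at (322,266)). I'll lift it over the bottle's height and carry it to the gauge.

```bash
python3 -m jog '[[[0,0,0.03,0,0,0,0.2],[0,0,0.05,0,0,0,0.2],[0,0,0.055,0,0,0,0.2],[0,0,0.055,0,0,0,0.2],[-0.01,-0.043,0.005,0,0,0,0.2],[-0.01,-0.044,0,0,0,0,0.2],[-0.01,-0.044,0,0,0,0,0.2],[-0.01,-0.044,0,0,0,0,0.2],[-0.01,-0.044,0,0,0,0,0.2],[-0.007,-0.042,0,0,0,0,0.2],[0,0,-0.03,0,0,0,0.2],[0,0,-0.03,0,0,0,0.2],[0,0,0,0,0,0,0.2],[0,0,0,0,0,0,0.2]]]' 15;  python3 look.py w8; python3 - <<'E'
from h import *
im,_,_=cam("side"); c=im[130:280,240:390]; cv2.imwrite("pics/s8.png",cv2.resize(c[:,:,::-1],None,fx=4,fy=4,interpolation=cv2.INTER_CUBIC))
E
```

```text
t: 7.75
eef_pos: [0.5127, -0.0925, 0.1545]
ee_rot: [-3.141, 0.001, -3.139]
force: [-0.6, 0.5, -1.8]
width: 0.0311
7.8 [ 0.513  -0.0923  0.1548] [-3.14153672e+00  1.69087929e-03 -3.13904479e+00] 0.030670663026158944
blob [316.4 256.8] [294, 247, 52, 29, 468] at z.045 [ 0.5183 -0.0287  0.045 ]
```

View pics/w8.png

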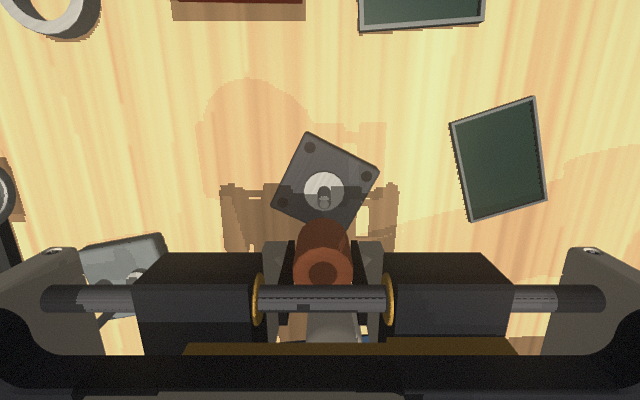

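View pics/s8.png

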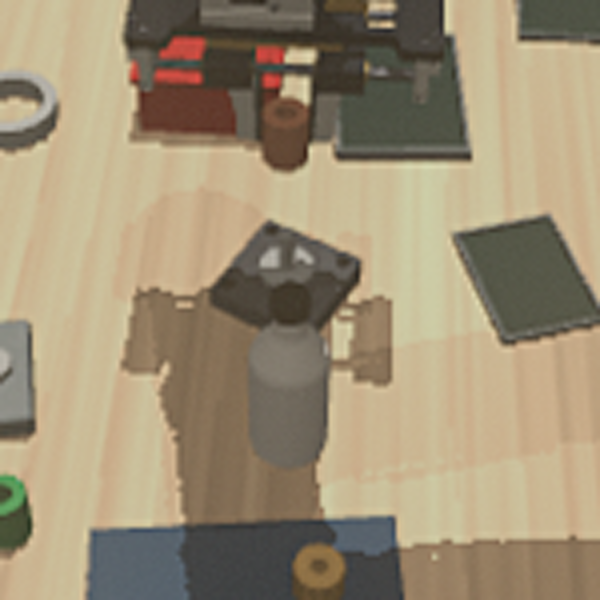

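Wrist view: the gauge shoulder is at about (323,190) with the pin in it, and the held sleeve is upright with its bore at (322,272). I'll compare both in this one camera.

```bash
cat > meas.py <<'E'
from h import *; import sys
# shoulder centre (wrist) and held sleeve bore centre
s=monitor.get_state(); p=np.array(s["eef_pos"]); im,K,C=cam("wrist"); print("tcp",p.round(4))
S=4; hsv=cv2.cvtColor(cv2.resize(im,None,fx=S,fy=S,interpolation=cv2.INTER_CUBIC),cv2.COLOR_RGB2HSV); H,Sa,V=[hsv[...,i].astype(int) for i in range(3)]
u0=proj(K,C,[.5121,-.0927,.03]); print("pred shoulder px",u0.round(1))
g=np.zeros(H.shape,bool); x,y=(u0*S).astype(int); g[max(0,y-90):y+90,max(0,x-100):x+100]=1
off=float(sys.argv[1]) if len(sys.argv)>1 else .026
for c,st,m in blobs((Sa<30)&(V>115)&g,400):
    cnt=max(cv2.findContours(m.astype(np.uint8),cv2.RETR_EXTERNAL,cv2.CHAIN_APPROX_NONE)[0],key=len)
    e=cv2.fitEllipse(cv2.convexHull(cnt)); uv=(np.array(e[0])+.5)/S-.5; print("shoulder",uv.round(1),np.array(e[1])/S,ray(K,C,uv,.03).round(4))
zt=p[2]+off
# top ring: dark bore inside bronze
u1=proj(K,C,[p[0],p[1],zt]); print("pred bore px",u1.round(1))
x,y=((u1+.5)*S).astype(int)
g[:]=0; g[y-60:y+56,x-70:x+70]=1
ring=((H<13)|(H>172))&(Sa>80)
Vm=V[y-100:y+20,x-110:x+110]; 
dark=g&ring&(V<95)
cv2.imwrite("pics/ring.png",cv2.resize(im[int(u1[1])-50:int(u1[1])+30,int(u1[0])-50:int(u1[0])+50,::-1],None,fx=7,fy=7,interpolation=cv2.INTER_CUBIC))
print("V samples",[int(im[int(u1[1])+d,int(u1[0])].max()) for d in range(-40,26,3)])
E
python3 meas.py
```

```text
tcp [ 0.513  -0.0923  0.1549]
pred shoulder px [323.2 190.3]
shoulder [322.9 184.9] [26.37956047 40.12302399] [ 0.5125 -0.0982  0.03  ]
pred bore px [321.7 272.2]
V samples [80, 79, 79, 81, 80, 121, 130, 126, 120, 121, 75, 76, 74, 78, 75, 73, 72, 73, 40, 50, 67, 78]
```

View pics/ring.png

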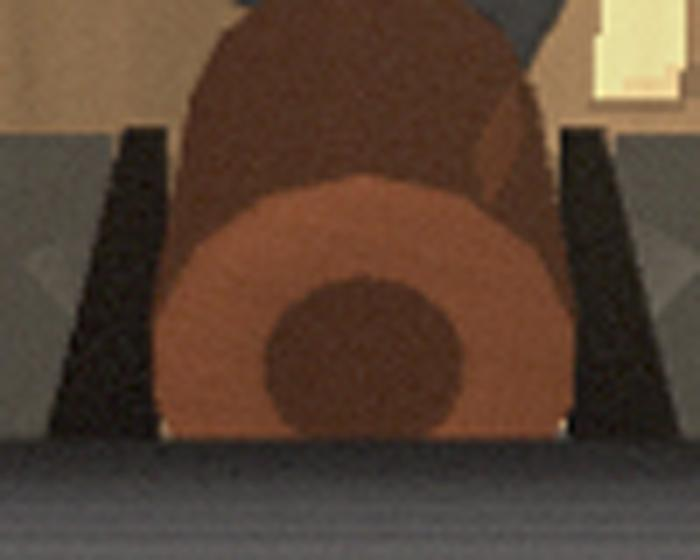

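```bash
python3 - <<'E'
import cv2
im=cv2.imread("pics/w8.png")[160:225,285:365]; cv2.imwrite("pics/z8.png",cv2.resize(im,None,fx=8,fy=8,interpolation=cv2.INTER_CUBIC))
E
```

```text
(no output)
```

View pics/z8.png

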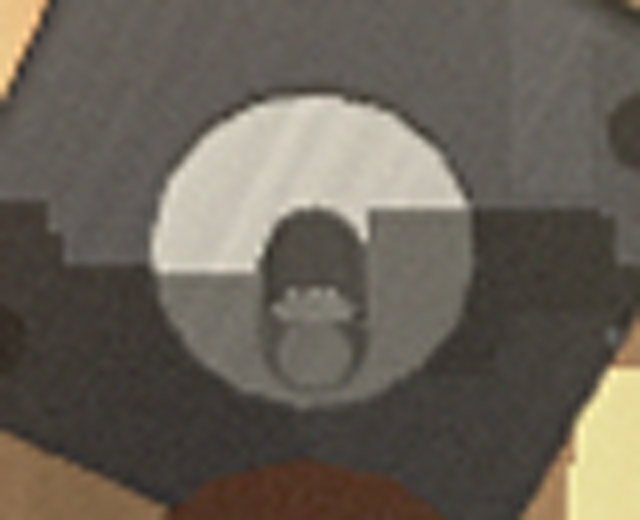

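```bash
python3 - <<'E'
from h import *
s=monitor.get_state(); print(s["eef_pos"]); im,K,C=cam("wrist")
print(ray(K,C,(323.6,190.9),.03),ray(K,C,(324.1,203.9),.068)); print("bore",ray(K,C,(322.6,273),s["eef_pos"][2]+.026))
im,K,C=cam("top"); print("z top"); 
E
```

```text
[ 0.51295721 -0.09223228  0.15483295]
[ 0.51171474 -0.09205362  0.03      ] [ 0.51134668 -0.09137835  0.068     ]
bore [ 0.51248069 -0.09175232  0.18083295]
z top
```

Pin is at about (0.5115,-0.0917) and the bore at (0.5125,-0.0918), so I shift -1 mm in x and lower. The tip is met at TCP z≈0.084 and the seat at ≈0.046.

```bash
python3 -m jog '[[[-0.001,0,-0.03,0,0,0,0.2],[0,0,-0.03,0,0,0,0.2],[0,0,-0.003,0,0,0,0.2],[0,0,-0.003,0,0,0,0.2],[0,0,-0.003,0,0,0,0.2],[0,0,0,0,0,0,0.2]]]' 15; python3 -m jog '[[[0,0,-0.003,0,0,0,0.2],[0,0,-0.002,0,0,0,0.2],[0,0,0,0,0,0,0.2]]]' 15
```

```text
t: 8.75
eef_pos: [0.5115, -0.0925, 0.0851]
ee_rot: [3.141, 0.001, -3.14]
force: [-0.7, 0.1, -1.9]
width: 0.0311
t: 9.12
eef_pos: [0.5123, -0.0928, 0.082]
ee_rot: [-3.141, 0.003, -3.138]
force: [-5.7, 0.0, 17.1]
width: 0.0311
```

Force rose to +17 N at the tip height. It's either a tight sleeve or misalignment, so I'll look before deciding.

```bash
python3 meas.py; python3 - <<'E'
from h import *
s=monitor.get_state(); print(s["eef_pos"],s["force"],s["moment"])
im,_,_=cam("wrist"); c=im[150:300,250:400]; a=cv2.resize(c[:,:,::-1],None,fx=4,fy=4,interpolation=cv2.INTER_CUBIC)
cv2.imwrite("pics/z9.png",a)
E
```

```text
tcp [ 0.5123 -0.0928  0.082 ]
pred shoulder px [322.4 217.7]
shoulder [320.2 204.2] [20.87472916 38.37057877] [ 0.5137 -0.1034  0.03  ]
pred bore px [321.6 272.1]
V samples [79, 74, 80, 79, 78, 77, 129, 128, 121, 117, 114, 67, 72, 72, 70, 68, 71, 74, 39, 51, 66, 75]
[ 0.51221598 -0.09283313  0.0819861 ] [-4.88871407  0.02489303 17.29738278] [0.22052956 2.05230824 0.0355223 ]
```

View pics/z9.png

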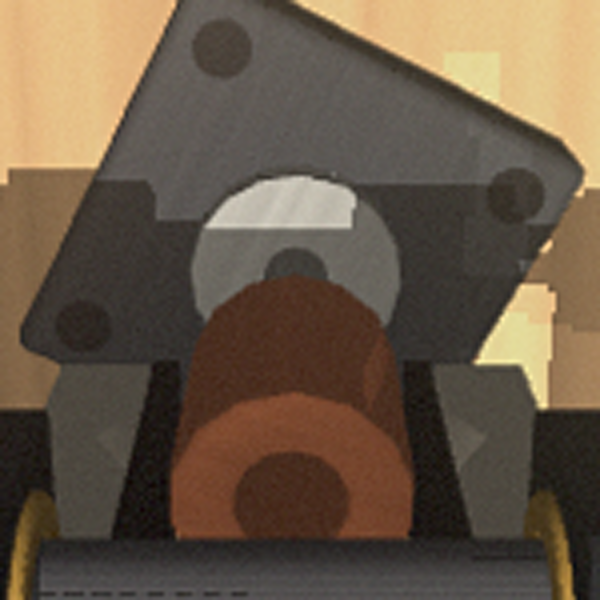

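Alignment looks right to within a millimetre, so it appears tight. A false reject would be costly, so I'll back off 4 mm and try again slightly shifted in y.

```bash
python3 -m jog '[[[0,0,0.005,0,0,0,0.2],[-0.0005,0.0015,0,0,0,0,0.2],[0,0,-0.003,0,0,0,0.2],[0,0,-0.002,0,0,0,0.2],[0,0,0,0,0,0,0.2]]]' 15; python3 -m jog '[[[0,0,0.005,0,0,0,0.2],[0,-0.003,0,0,0,0,0.2],[0,0,-0.003,0,0,0,0.2],[0,0,-0.002,0,0,0,0.2],[0,0,0,0,0,0,0.2]]]' 15
```

```text
t: 9.85
eef_pos: [0.5109, -0.0911, 0.0809]
ee_rot: [-3.141, 0.001, -3.139]
force: [-5.1, 2.1, 17.6]
width: 0.0313
t: 10.48
eef_pos: [0.5107, -0.0945, 0.0805]
ee_rot: [-3.141, 0.0, -3.139]
force: [-5.5, -0.6, 14.8]
width: 0.0312
```

```bash
python3 -m jog '[[[0,0,0.005,0,0,0,0.2],[-0.0015,0.002,0,0,0,0,0.2],[0,0,-0.003,0,0,0,0.2],[0,0,-0.002,0,0,0,0.2],[0,0,0,0,0,0,0.2]]]' 15; python3 -m jog '[[[0,0,0.005,0,0,0,0.2],[0.0035,0,0,0,0,0,0.2],[0,0,-0.003,0,0,0,0.2],[0,0,-0.002,0,0,0,0.2],[0,0,0,0,0,0,0.2]]]' 15
```

```text
t: 11.1
eef_pos: [0.5091, -0.0921, 0.0806]
ee_rot: [-3.141, -0.0, -3.139]
force: [-6.0, 1.7, 14.6]
width: 0.0312
t: 11.72
eef_pos: [0.5132, -0.092, 0.0805]
ee_rot: [-3.141, 0.001, -3.139]
force: [-3.7, 1.6, 11.2]
width: 0.0313
```

Four offsets all bind at the same height, so this one is a reject. Into the red box.

```bash
python3 -m jog '[[[0,0,0.03,0,0,0,0.2],[0,0,0.03,0,0,0,0.2],[0.015,-0.048,0.01,0,0,0,0.2],[0.015,-0.048,0,0,0,0,0.2],[0.015,-0.048,0,0,0,0,0.2],[0.015,-0.048,0,0,0,0,0.2],[0.014,-0.047,0,0,0,0,0.2],[0,0,0,0,0,0,0.2],[0,0,-0.04,0,0,0,0.2],[0,0,-0.03,0,0,0,0.2],[0,0,-0.015,0,0,0,0.2],[0,0,0,0,0,0,0.2]]]' 15; python3 look.py w10
```

```text
t: 13.22
eef_pos: [0.586, -0.3305, 0.0634]
ee_rot: [3.141, -0.002, -3.139]
force: [-0.7, -0.0, -0.7]
width: 0.0306
13.275 [ 0.5869 -0.3309  0.0648] [-3.14133131e+00 -2.63710507e-04 -3.13897350e+00] 0.031276835485072305
blob [322.2 165. ] [207, 97, 234, 156, 25175] at z.045 [ 0.5858 -0.3772  0.045 ]
blob [322.3 266.4] [293, 250, 60, 34, 1184] at z.045 [ 0.5856 -0.3082  0.045 ]
blob [322.8 340. ] [277, 338, 93, 5, 294] at z.045 [ 0.5853 -0.2474  0.045 ]
```

View pics/w10.png

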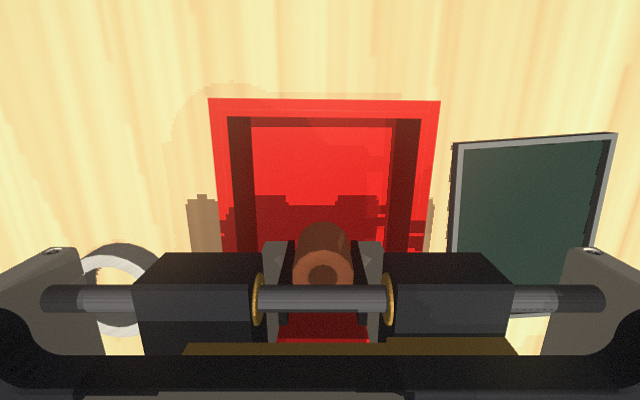

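The sleeve hangs centred over the red box. Lower, release, and rise, then go to the next sleeve, (0.555,0.256).

```bash
python3 -m jog '[[[0,0,-0.012,0,0,0,0.2],[0,0,-0.012,0,0,0,0.2],[0,0,0,0,0,0,0.47],[0,0,0,0,0,0,0.47],[0,0,0,0,0,0,0.47],[0,0,0.05,0,0,0,0.47],[0,0,0.06,0,0,0,0.47],[0,0,0.06,0,0,0,0.47],[0,0,0,0,0,0,0.5]]]' 15; python3 look.py w11
```

```text
t: 14.4
eef_pos: [0.5895, -0.3324, 0.2178]
ee_rot: [-3.137, 0.011, -3.139]
force: [0.3, -0.1, -0.7]
width: 0.043
14.45 [ 0.588  -0.3315  0.2143] [-3.13981315  0.00624143 -3.13955431] 0.04322942721134591
blob [327.5 162.1] [269, 102, 121, 140, 12362] at z.045 [ 0.5854 -0.3522  0.045 ]
blob [322.1 244.9] [285, 241, 76, 9, 568] at z.045 [ 0.5912 -0.2515  0.045 ]
```

View pics/w11.png

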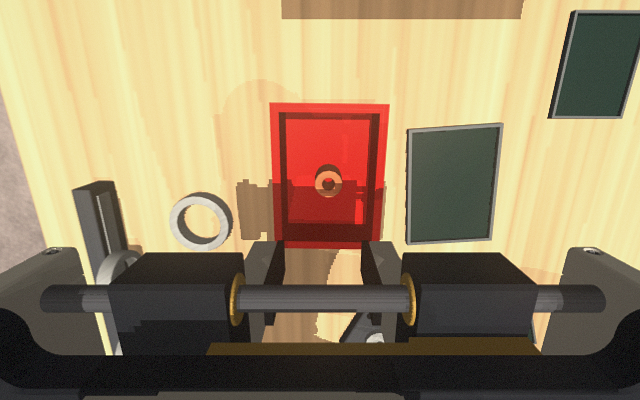

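The reject sleeve stands inside the red box at (328,182). On to the second sleeve, keeping clear of the comparator.

```bash
python3 -m jog '[[[-0.012,0.055,0,0,0,0,0.55],[-0.012,0.055,0,0,0,0,0.55],[-0.012,0.055,0,0,0,0,0.55],[-0.012,0.055,0,0,0,0,0.55],[-0.012,0.055,0,0,0,0,0.55],[0,0.055,0,0,0,0,0.55],[0,0.055,0,0,0,0,0.55],[0.009,0.055,0,0,0,0,0.55],[0.009,0.055,0,0,0,0,0.55],[0.009,0.055,-0.01,0,0,0,0.55],[0,0.037,-0.03,0,0,0,0.55],[0,0,-0.03,0,0,0,0.55],[0,0,0,0,0,0,0.55],[0,0,0,0,0,0,0.55]]]' 15; python3 look.py w12
```

```text
t: 16.2
eef_pos: [0.554, 0.2557, 0.1412]
ee_rot: [-3.141, 0.0, -3.14]
force: [0.1, -1.2, -0.2]
width: 0.0481
16.25 [0.5543 0.2559 0.1419] [ 3.14089264e+00  1.44842567e-03 -3.13992588e+00] 0.048155576976558236
blob [415.7 189.4] [398, 172, 36, 34, 668] at z.045 [0.4717 0.2462 0.045 ]
blob [322.4 198.6] [305, 183, 36, 33, 698] at z.045 [0.5537 0.2547 0.045 ]
```

View pics/w12.png

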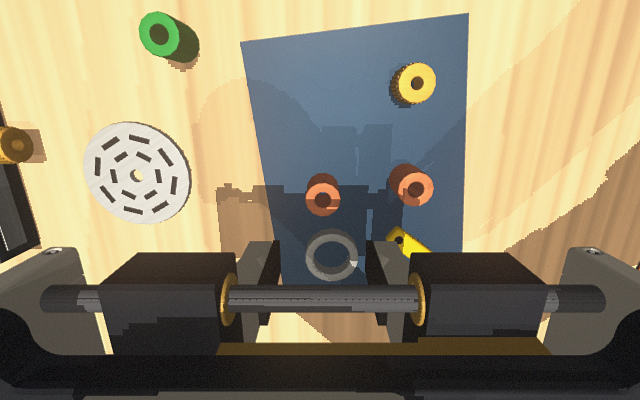

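The second sleeve is centred at (322,199). Down and grip.

```bash
python3 -m jog '[[[0,-0.0005,-0.04,0,0,0,0.55],[0,0,-0.04,0,0,0,0.55],[0,0,-0.03,0,0,0,0.55],[0,0,-0.0125,0,0,0,0.55],[0,0,0,0,0,0,0.55],[0,0,0,0,0,0,0.3],[0,0,0,0,0,0,0.3],[0,0,0,0,0,0,0.2]]]' 15; python3 look.py w13
```

```text
t: 17.25
eef_pos: [0.5542, 0.256, 0.0194]
ee_rot: [3.14, 0.002, -3.139]
force: [-1.7, -0.1, 6.2]
width: 0.0317
17.3 [0.5542 0.256  0.0194] [ 3.14045375e+00  1.56658102e-03 -3.13923577e+00] 0.0317645696652016
blob [492.8 244.9] [457, 227, 61, 47, 1229] at z.045 [0.4691 0.2406 0.045 ]
blob [322.5 263.9] [293, 245, 60, 39, 1343] at z.045 [0.5538 0.2514 0.045 ]
```

View pics/w13.png

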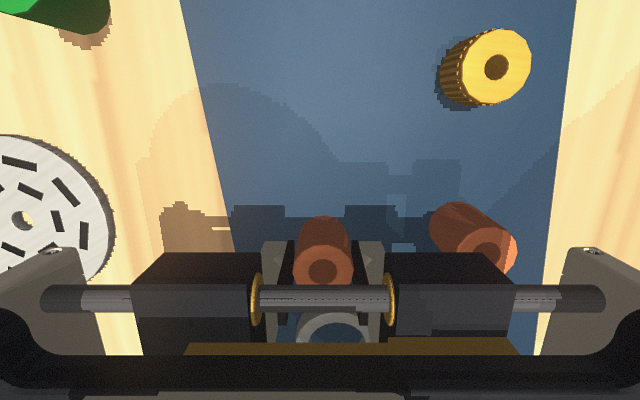

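Gripped (31.7 mm). Carry to the gauge.

```bash
python3 -m jog '[[[0,0,0.03,0,0,0,0.2],[0,0,0.05,0,0,0,0.2],[0,0,0.055,0,0,0,0.2],[0,0,0.055,0,0,0,0.2],[-0.006,-0.05,0,0,0,0,0.2],[-0.006,-0.05,0,0,0,0,0.2],[-0.006,-0.05,0,0,0,0,0.2],[-0.006,-0.05,0,0,0,0,0.2],[-0.006,-0.05,0,0,0,0,0.2],[-0.006,-0.05,0,0,0,0,0.2],[-0.006,-0.048,0,0,0,0,0.2],[0,0,-0.05,0,0,0,0.2],[0,0,-0.04,0,0,0,0.2],[0,0,-0.02,0,0,0,0.2],[0,0,0,0,0,0,0.2],[0,0,0,0,0,0,0.2]]]' 15; python3 meas.py;python3 look.py w14
```

```text
t: 19.3
eef_pos: [0.5123, -0.0924, 0.099]
ee_rot: [-3.142, 0.001, -3.139]
force: [0.7, 0.3, -2.1]
width: 0.0315
tcp [ 0.5123 -0.0924  0.099 ]
pred shoulder px [322.3 209.6]
shoulder [320. 197.] [19.38110733 39.36825562] [ 0.514  -0.1033  0.03  ]
pred bore px [321.7 272.2]
V samples [78, 72, 74, 72, 78, 128, 123, 122, 117, 87, 77, 78, 75, 74, 78, 74, 75, 82, 38, 52, 68, 79]
19.4 [ 0.5125 -0.0923  0.0993] [ 3.14132452e+00  2.21993681e-03 -3.13928328e+00] 0.03199214172767382
blob [312.3 253.4] [296, 245, 40, 27, 298] at z.045 [ 0.5202 -0.0611  0.045 ]
```

View pics/w14.png

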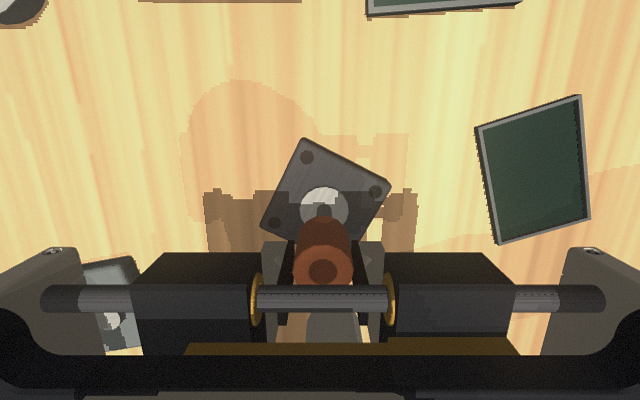

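View pics/ring.png

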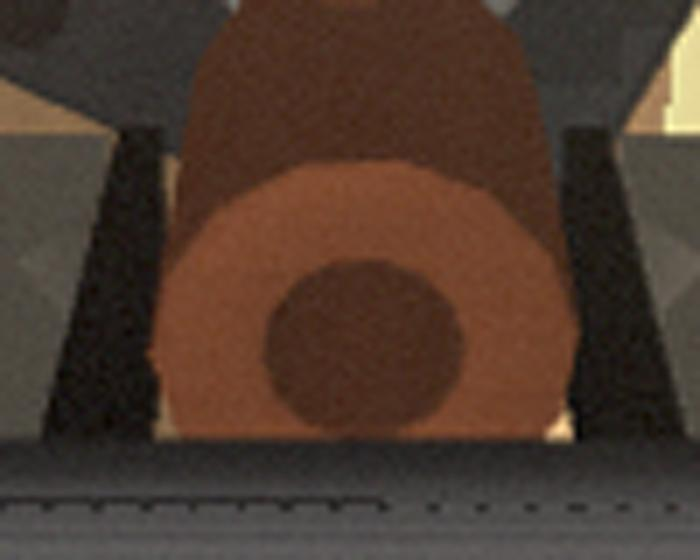

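Bore sits about 0.6 mm to -y of the TCP, so I correct slightly and lower.

```bash
python3 -m jog '[[[-0.0005,0.0007,-0.006,0,0,0,0.2],[0,0,-0.004,0,0,0,0.2],[0,0,-0.003,0,0,0,0.2],[0,0,-0.003,0,0,0,0.2],[0,0,-0.002,0,0,0,0.2],[0,0,0,0,0,0,0.2]]]' 15
```

```text
t: 20.15
eef_pos: [0.511, -0.0919, 0.0798]
ee_rot: [-3.142, -0.0, -3.14]
force: [-1.0, -0.1, -2.1]
width: 0.0322
```

It passed the tip (lower end about 0.063) with no force. Continue down.

```bash
python3 -m jog '[[[0,0,-0.003,0,0,0,0.2],[0,0,-0.003,0,0,0,0.2],[0,0,-0.003,0,0,0,0.2],[0,0,-0.003,0,0,0,0.2],[0,0,-0.003,0,0,0,0.2],[0,0,0,0,0,0,0.2]]]' 15;python3 -m jog '[[[0,0,-0.003,0,0,0,0.2],[0,0,-0.003,0,0,0,0.2],[0,0,-0.003,0,0,0,0.2],[0,0,-0.003,0,0,0,0.2],[0,0,-0.002,0,0,0,0.2],[0,0,0,0,0,0,0.2]]]' 15
```

```text
t: 20.9
eef_pos: [0.5109, -0.0918, 0.0648]
ee_rot: [-3.142, -0.001, -3.14]
force: [-0.3, 0.2, -1.9]
width: 0.032
t: 21.65
eef_pos: [0.511, -0.0918, 0.0509]
ee_rot: [-3.142, -0.0, -3.14]
force: [-0.6, 0.2, -2.3]
width: 0.0318
```

```bash
python3 -m jog '[[[0,0,-0.002,0,0,0,0.2],[0,0,-0.0015,0,0,0,0.2],[0,0,-0.001,0,0,0,0.2],[0,0,0,0,0,0,0.2]]]' 15; python3 -m jog '[[[0,0,-0.001,0,0,0,0.2],[0,0,0,0,0,0,0.2]]]' 15
```

```text
t: 22.15
eef_pos: [0.5111, -0.0918, 0.0465]
ee_rot: [-3.142, -0.0, -3.14]
force: [-0.3, -0.7, -1.5]
width: 0.0318
t: 22.4
eef_pos: [0.5112, -0.0918, 0.0463]
ee_rot: [-3.141, 0.0, -3.139]
force: [-2.3, 0.8, 6.2]
width: 0.0318
```

Seated on the shoulder: +8 N change at TCP z 0.046, lower end about 0.030. It's a good one. Lift off and carry it to the big grey tray.

```bash
python3 -m jog '[[[0,0,0.01,0,0,0,0.2],[0,0,0.03,0,0,0,0.2],[0,0,0.03,0,0,0,0.2],[-0.0175,-0.05,0.005,0,0,0,0.2],[-0.0175,-0.05,0,0,0,0,0.2],[-0.0175,-0.05,0,0,0,0,0.2],[-0.0175,-0.05,0,0,0,0,0.2],[-0.019,-0.05,0,0,0,0,0.2],[0,0,-0.03,0,0,0,0.2],[0,0,-0.02,0,0,0,0.2],[0,0,0,0,0,0,0.2],[0,0,0,0,0,0,0.2]]]' 15; python3 look.py w15
```

```text
t: 23.9
eef_pos: [0.4228, -0.342, 0.0715]
ee_rot: [-3.141, 0.001, -3.139]
force: [-0.5, -0.5, -1.2]
width: 0.0317
23.95 [ 0.423  -0.342   0.0717] [-3.14079609e+00  1.56041607e-03 -3.13896133e+00] 0.03143189316298969
blob [ 94.9 187.2] [0, 120, 179, 165, 14159] at z.045 [ 0.5691 -0.3724  0.045 ]
blob [322.6 263.8] [293, 245, 60, 39, 1333] at z.045 [ 0.4223 -0.3172  0.045 ]
blob [122.7 347.9] [103, 343, 40, 11, 407] at z.045 [ 0.5763 -0.244   0.045 ]
```

View pics/w15.png

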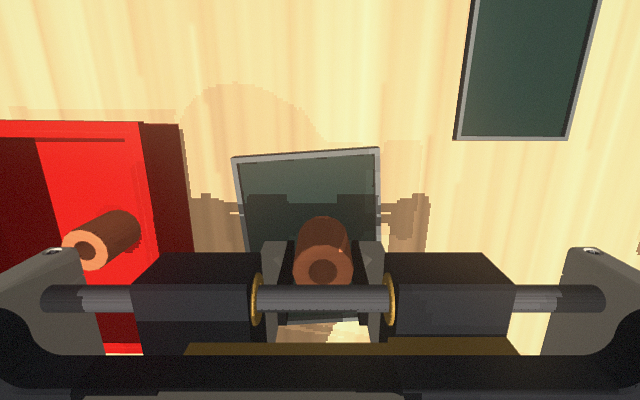

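```bash
python3 -m jog '[[[-0.006,0,-0.02,0,0,0,0.2],[0,0,-0.015,0,0,0,0.2],[0,0,-0.008,0,0,0,0.2],[0,0,-0.004,0,0,0,0.2],[0,0,-0.003,0,0,0,0.2],[0,0,0,0,0,0,0.2]]]' 15; python3 -m jog '[[[0,0,-0.001,0,0,0,0.2],[0,0,0,0,0,0,0.2]]]' 15
```

```text
t: 24.7
eef_pos: [0.4164, -0.3419, 0.0207]
ee_rot: [-3.141, 0.0, -3.139]
force: [0.1, -0.2, -2.2]
width: 0.0319
t: 24.95
eef_pos: [0.4164, -0.342, 0.0204]
ee_rot: [-3.141, 0.001, -3.139]
force: [-1.4, 1.5, 3.3]
width: 0.0319
```

Contact with the tray floor is felt. Release and rise.

```bash
python3 -m jog '[[[0,0,0,0,0,0,0.36],[0,0,0,0,0,0,0.42],[0,0,0,0,0,0,0.5],[0,0,0.03,0,0,0,0.5],[0,0,0.05,0,0,0,0.5],[0,0,0.055,0,0,0,0.5],[0,0,0.05,0,0,0,0.5],[0,0,0,0,0,0,0.5]]]' 15; python3 look.py w16
```

```text
t: 25.95
eef_pos: [0.4184, -0.343, 0.209]
ee_rot: [-3.138, 0.008, -3.139]
force: [0.8, 0.3, -0.9]
width: 0.0442
26.0 [ 0.4171 -0.3421  0.2064] [-3.14024188  0.00411457 -3.13962138] 0.044102590623643335
blob [172.  172.4] [94, 113, 135, 147, 10536] at z.045 [ 0.5835 -0.3526  0.045 ]
blob [325.6 181.8] [312, 168, 29, 28, 484] at z.045 [ 0.4158 -0.3426  0.045 ]
```

View pics/w16.png

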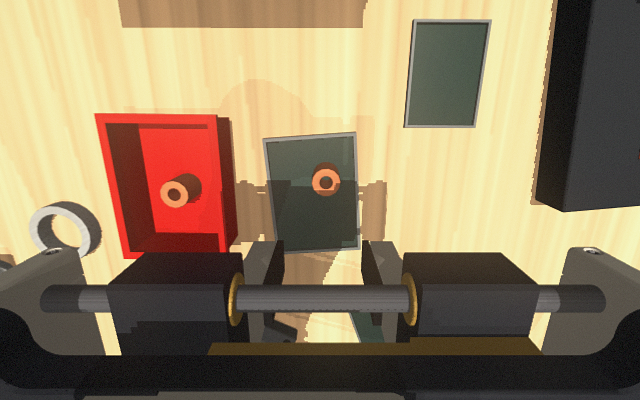

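The good sleeve stands upright in the tray at (326,182). Now the third sleeve.

```bash
python3 -m jog '[[[0.005,0.0535,0.005,0,0,0,0.55],[0.005,0.0535,0,0,0,0,0.55],[0.005,0.0535,0,0,0,0,0.55],[0.005,0.0535,0,0,0,0,0.55],[0.005,0.0535,0,0,0,0,0.55],[0.005,0.0535,0,0,0,0,0.55],[0.005,0.0535,0,0,0,0,0.55],[0.005,0.0535,0,0,0,0,0.55],[0.005,0.0535,0,0,0,0,0.55],[0.005,0.0535,-0.01,0,0,0,0.55],[0.006,0.053,-0.03,0,0,0,0.55],[0,0,-0.03,0,0,0,0.55],[0,0,0,0,0,0,0.55],[0,0,0,0,0,0,0.55]]]' 15; python3 look.py w17
```

```text
t: 27.75
eef_pos: [0.4723, 0.2458, 0.1399]
ee_rot: [-3.141, -0.0, -3.14]
force: [0.4, 0.2, 0.3]
width: 0.0483
27.8 [0.4726 0.246  0.1405] [ 3.14103881e+00  9.57672557e-04 -3.14007126e+00] 0.04826861878303245
blob [322.  199.5] [305, 183, 35, 34, 689] at z.045 [0.4723 0.2452 0.045 ]
blob [631.1 256.6] [616, 244, 24, 27, 367] at z.045 [0.1819 0.3012 0.045 ]
```

View pics/w17.png

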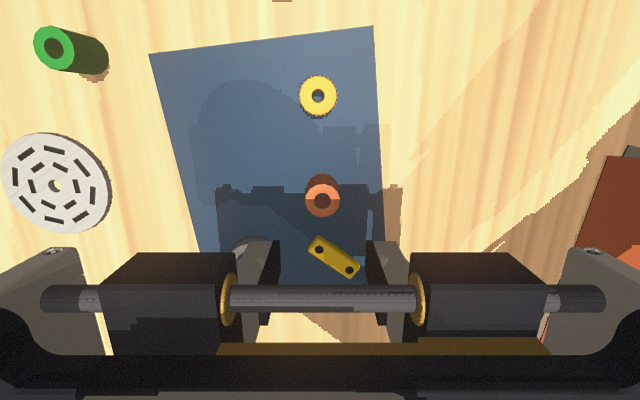

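The last sleeve is centred at (322,200). Down and grip as before.

```bash
python3 -m jog '[[[0,-0.0005,-0.04,0,0,0,0.55],[0,0,-0.04,0,0,0,0.55],[0,0,-0.03,0,0,0,0.55],[0,0,-0.011,0,0,0,0.55],[0,0,0,0,0,0,0.55],[0,0,0,0,0,0,0.3],[0,0,0,0,0,0,0.3],[0,0,0,0,0,0,0.2]]]' 15; python3 -m jog '[[[0,0,0.03,0,0,0,0.2],[0,0,0.05,0,0,0,0.2],[0,0,0.055,0,0,0,0.2],[0,0,0.055,0,0,0,0.2],[0,0,0,0,0,0,0.2]]]' 15; python3 look.py w18
```

```text
t: 28.8
eef_pos: [0.4726, 0.2462, 0.0196]
ee_rot: [3.14, 0.001, -3.139]
force: [-0.5, -0.6, 6.7]
width: 0.031
t: 29.42
eef_pos: [0.474, 0.2473, 0.2135]
ee_rot: [3.136, 0.007, -3.139]
force: [0.2, 0.6, -1.1]
width: 0.031
29.475 [0.4725 0.2464 0.2105] [ 3.13813163e+00  2.72117336e-03 -3.13961265e+00] 0.030883378806169554
blob [590.9 240.3] [514, 189, 126, 96, 5092] at z.045 [0.1584 0.3206 0.045 ]
blob [322.4 263.8] [293, 245, 60, 39, 1337] at z.045 [0.4746 0.3536 0.045 ]
blob [528.1 323.2] [506, 312, 45, 25, 943] at z.045 [0.2072 0.4392 0.045 ]
```

View pics/w18.png

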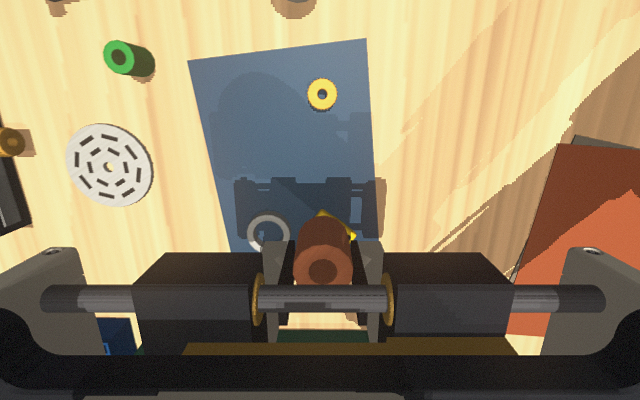

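Gripped the same as the second (ring at the same pixel). Carry to the gauge.

```bash
python3 -m jog '[[[0.0055,-0.048,0,0,0,0,0.2],[0.0055,-0.048,0,0,0,0,0.2],[0.0055,-0.048,0,0,0,0,0.2],[0.0055,-0.048,0,0,0,0,0.2],[0.0055,-0.048,0,0,0,0,0.2],[0.0055,-0.049,0,0,0,0,0.2],[0.0055,-0.049,0,0,0,0,0.2],[0,0,-0.05,0,0,0,0.2],[0,0,-0.04,0,0,0,0.2],[0,0,-0.02,0,0,0,0.2],[0,0,0,0,0,0,0.2],[0,0,0,0,0,0,0.2]]]' 15; python3 meas.py
```

```text
t: 30.98
eef_pos: [0.5107, -0.0923, 0.0987]
ee_rot: [-3.141, -0.0, -3.139]
force: [0.7, -0.4, -2.4]
width: 0.0309
tcp [ 0.5107 -0.0923  0.0987]
pred shoulder px [320.3 209.5]
shoulder [317.9 200.6] [26.74064827 41.07484818] [ 0.514  -0.1003  0.03  ]
pred bore px [321.8 272.2]
V samples [77, 80, 77, 75, 76, 132, 129, 122, 115, 81, 74, 72, 71, 75, 74, 72, 73, 78, 42, 46, 68, 75]
```

View pics/ring.png

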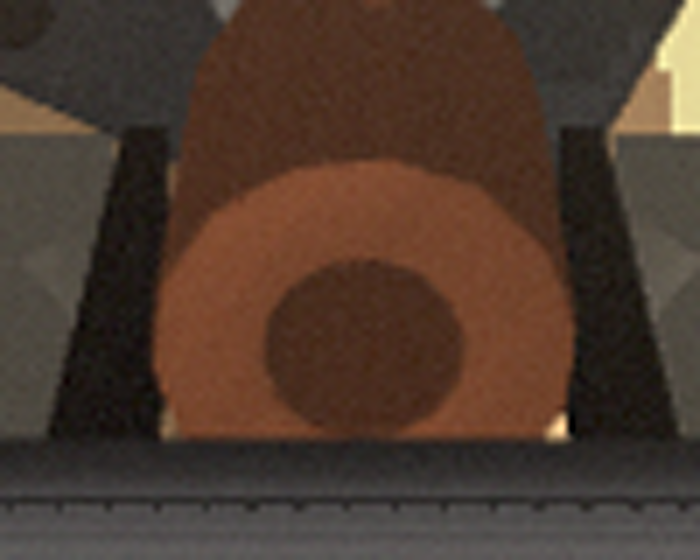

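```bash
python3 -m jog '[[[0.0004,0.0006,-0.006,0,0,0,0.2],[0,0,-0.004,0,0,0,0.2],[0,0,-0.003,0,0,0,0.2],[0,0,-0.003,0,0,0,0.2],[0,0,-0.002,0,0,0,0.2],[0,0,0,0,0,0,0.2]]]' 15
```

```text
t: 31.78
eef_pos: [0.5109, -0.0917, 0.0804]
ee_rot: [-3.142, -0.0, -3.14]
force: [-0.4, -0.2, -1.2]
width: 0.031
```

It passed the tip freely. Continue to the shoulder.

```bash
python3 -m jog '[[[0,0,-0.003,0,0,0,0.2],[0,0,-0.003,0,0,0,0.2],[0,0,-0.003,0,0,0,0.2],[0,0,-0.003,0,0,0,0.2],[0,0,-0.003,0,0,0,0.2],[0,0,0,0,0,0,0.2]]]' 15;python3 -m jog '[[[0,0,-0.003,0,0,0,0.2],[0,0,-0.003,0,0,0,0.2],[0,0,-0.003,0,0,0,0.2],[0,0,-0.003,0,0,0,0.2],[0,0,-0.003,0,0,0,0.2],[0,0,0,0,0,0,0.2]]]' 15; python3 -m jog '[[[0,0,-0.002,0,0,0,0.2],[0,0,-0.001,0,0,0,0.2],[0,0,-0.001,0,0,0,0.2],[0,0,0,0,0,0,0.2]]]' 15
```

```text
t: 32.52
eef_pos: [0.5108, -0.0917, 0.0653]
ee_rot: [-3.142, -0.001, -3.14]
force: [-0.2, 0.7, -2.2]
width: 0.0308
t: 33.28
eef_pos: [0.5108, -0.0917, 0.0503]
ee_rot: [-3.142, -0.001, -3.14]
force: [0.2, 0.8, -1.8]
width: 0.0312
t: 33.78
eef_pos: [0.5111, -0.0918, 0.0467]
ee_rot: [-3.142, 0.0, -3.14]
force: [-0.2, 0.6, -0.3]
width: 0.0311
```

```bash
python3 -m jog '[[[0,0,-0.001,0,0,0,0.2],[0,0,0,0,0,0,0.2]]]' 15; python3 -m jog '[[[0,0,0.01,0,0,0,0.2],[0,0,0.03,0,0,0,0.2],[0,0,0.03,0,0,0,0.2],[-0.0235,-0.0465,0.005,0,0,0,0.2],[-0.0235,-0.0465,0,0,0,0,0.2],[-0.0235,-0.0465,0,0,0,0,0.2],[-0.0235,-0.0465,0,0,0,0,0.2],[0,0,0,0,0,0,0.2],[0,0,-0.03,0,0,0,0.2],[0,0,-0.02,0,0,0,0.2],[0,0,0,0,0,0,0.2],[0,0,0,0,0,0,0.2]]]' 15; python3 look.py w19
```

```text
t: 34.02
eef_pos: [0.5111, -0.0918, 0.0466]
ee_rot: [-3.141, 0.0, -3.139]
force: [-4.1, 0.8, 12.3]
width: 0.0313
t: 35.52
eef_pos: [0.4179, -0.2776, 0.0714]
ee_rot: [-3.141, 0.001, -3.139]
force: [-0.1, -0.4, -1.1]
width: 0.0308
35.575 [ 0.418  -0.2777  0.0716] [-3.14102966e+00  1.45788477e-03 -3.13881255e+00] 0.03101464143101842
blob [ 77.1 125. ] [0, 0, 153, 275, 21240] at z.045 [ 0.5661 -0.347   0.045 ]
blob [319.9 137.1] [300, 107, 52, 52, 854] at z.045 [ 0.4192 -0.34    0.045 ]
blob [322.4 263.9] [293, 245, 60, 39, 1338] at z.045 [ 0.4175 -0.2528  0.045 ]
blob [  8.4 264.4] [0, 260, 24, 14, 195] at z.045 [ 0.6371 -0.2519  0.045 ]
```

View pics/w19.png

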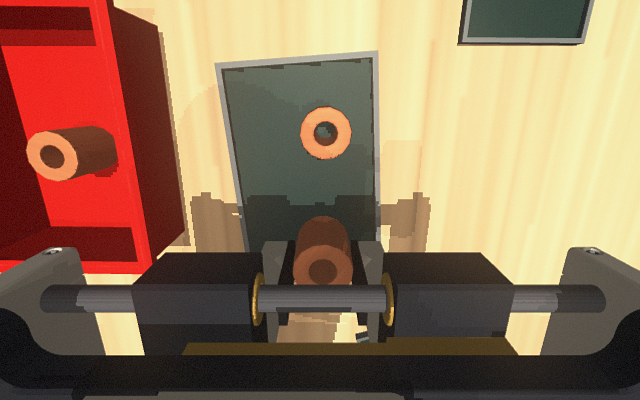

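It seated with 12 N at TCP z 0.0466, so it's good. Lowering it into the tray beside the first one.

```bash
python3 -m jog '[[[0,0,-0.02,0,0,0,0.2],[0,0,-0.015,0,0,0,0.2],[0,0,-0.008,0,0,0,0.2],[0,0,-0.004,0,0,0,0.2],[0,0,-0.003,0,0,0,0.2],[0,0,0,0,0,0,0.2]]]' 15; python3 -m jog '[[[0,0,-0.001,0,0,0,0.2],[0,0,0,0,0,0,0.2]]]' 15
```

```text
t: 36.33
eef_pos: [0.4173, -0.2778, 0.0208]
ee_rot: [-3.141, 0.001, -3.14]
force: [-0.1, -0.6, -1.4]
width: 0.0311
t: 36.58
eef_pos: [0.4173, -0.2778, 0.0206]
ee_rot: [-3.141, 0.001, -3.139]
force: [-2.5, 2.1, 8.2]
width: 0.0313
```

```bash
python3 -m jog '[[[0,0,0,0,0,0,0.36],[0,0,0,0,0,0,0.42],[0,0,0,0,0,0,0.5],[0,0,0.03,0,0,0,0.5],[0,0,0.05,0,0,0,0.5],[0,0,0.055,0,0,0,0.5],[0,0,0.05,0,0,0,0.5],[0,0,0,0,0,0,0.5],[0,0,0,0,0,0,0.5]]]' 15; python3 look.py w20; python3 - <<'E'
from h import *
for n in("top","side"):
    im,_,_=cam(n); cv2.imwrite(f"pics/{n}20.png",im[:,:,::-1])
E
```

```text
t: 37.7
eef_pos: [0.4167, -0.2774, 0.2041]
ee_rot: [3.141, -0.0, -3.14]
force: [0.2, -0.4, -0.7]
width: 0.0438
37.75 [ 0.4163 -0.2774  0.2035] [ 3.14079732e+00 -1.49338579e-03 -3.13988774e+00] 0.04393354353657022
blob [157.3 116.3] [68, 37, 150, 171, 14092] at z.045 [ 0.5837 -0.3459  0.045 ]
blob [322.2 123.2] [308, 104, 31, 32, 367] at z.045 [ 0.4165 -0.3392  0.045 ]
blob [321.9 181. ] [308, 168, 29, 27, 494] at z.045 [ 0.4169 -0.2785  0.045 ]
```

View pics/w20.png

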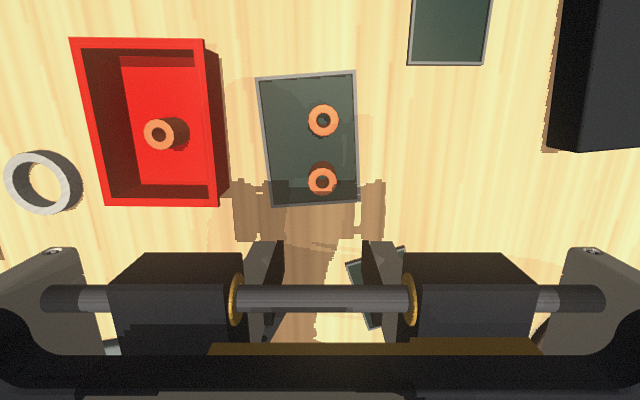

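View pics/side20.png

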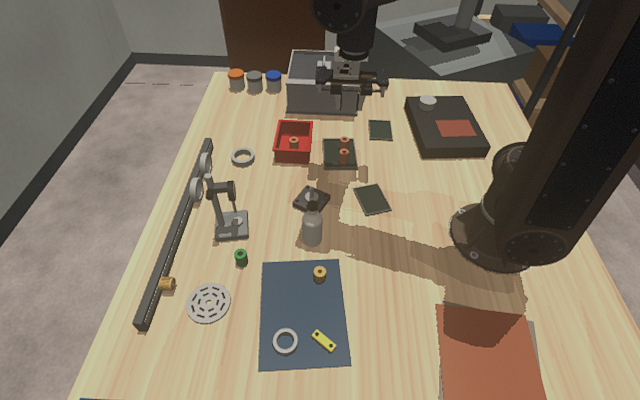

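Both good sleeves stand upright in the big tray at (323,120) and (322,181), and the reject is inside the red box at (158,134). The side view shows the spacer, rings, clamp, bottle, plate and comparator at their starting pixels, and the gripper is clear.

```bash
python3 -c "
from station import job_done; print(job_done())"
```

```text
the job is handed in; nothing more can be done
None
```

I gauged all three sleeves, put each one away before taking the next, and handed the job in at about 38 s.

| Sleeve (start position) | Gauge result | Where it went |
|---|---|---|
| First (0.570, 0.169) | Bound at the pin tip at five positions, up to about 18 N | Red box |
| Second (0.555, 0.256) | Slid freely down to the shoulder | Big grey tray |
| Third (0.473, 0.246) | Slid freely down to the shoulder | Big grey tray |

- **Failed first grasp:** my first attempt missed. The pictures showed the fingertips about level with the reported TCP, not 25 mm ahead of it, so the jaws closed over the top of the first sleeve and rocked it with about 30 N. It came back upright in its place, and I then gripped about 20 mm lower for all three.
- **Final checks:** both good sleeves stand upright in the tray at about (0.416, -0.34) and (0.417, -0.278), and the reject is inside the box. By eye the other parts are at their starting pixels, and the gripper is clear of everything.
- **Check that disagreed:** the automatic shoulder fit from the wrist camera came out 5–10 mm off because of shadow. I aligned from the predicted and hand-read pixels instead.

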